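# Spent battery through the self-closing flap

## Robot

A 7-joint arm with a two-finger parallel gripper is mounted at the origin on the work surface. World frame = base frame: x ahead of the robot, y to its left, z up, the work surface at z = 0. Lengths are in m, angles in rad, forces in N, time in s.
With the tool pointing down it reaches from about 0.425 to 0.875 m from the base axis. Payload 8.4 kg.
Tool frame: the origin (TCP) lies on the centre line of the jaws, within the pads' length; the fingertips stand 11 mm ahead of it and the grasp point (between the pads) lies 8 mm behind it; z points along the fingers, y is the direction in which the jaws open and shut (so a half turn about z gives the same grasp; the last joint's range is limited). The gripper opens to 85 mm and grips with 20 to 120 N. Pads are 22 mm wide; open, the fingers measure 114 mm over their backs; the gripper's body (76 mm by 85 mm) begins 54 mm behind the grasp point. The pads swing forward as they close: fully open they stand 13 mm farther back than shut.
Start: joints at [-1.308, 0.333, 0.04, 1.465, -0.013, 1.343, -0.059], TCP at [0.23, 0.608, 0.242] pointing down, gripper open.
Joint ranges: [-2.58, 2.58], [-0.38, 2.09], [-1.3, 1.39], [0.25, 2.4], [-1.5, 4.64], [0.08, 2.09], [-2.65, 2.65]. Speed limits (rad/s): [2.22, 2.22, 2.79, 2.79, 3.14, 3.14, 3.14].

## Interface

Orientations are given as a unit quaternion [x, y, z, w].
In Python, from workcell import r gives the robot as it stands. The module is installed in compiled form; this text tells all that it offers.
- The arm moves only by the tool arm_command, never from a script. Its argument "deltas" is text: rows parted by semicolons, each of 7 numbers parted by spaces: the gripper's target within -1 to 1 (fully open at 1, half-way at 0, shut at -1), then the shift along the tool's x, y, z normalised to -1 to 1, where 1 is 0.12 m, then the turn, a rotation vector about the tool's x, y, z normalised to -1 to 1, where 1 is pi rad. In form: fingers tx ty tz ax ay az; .... A call has exactly 10 rows; each row is the pose to reach, as a shift and turn from the pose commanded when the call began, along the tool's axes at that moment, turning the shorter way round; what a row does not reach only later rows make up. A row lasts 1/12 s, in which the tool goes at most 41.7 mm and 7.16 degrees, less where a joint would pass 70% of its speed; a pose out of reach is approached as far as the arm can. A call with a number of a shift or a turn outside -1 to 1 is refused whole. A call with a gripper value outside its range is refused whole. The fingers move at their own pace and stop on an object; "grip_force" is the grip in N (left out, the last holds). Time passes only in rows, so rows that repeat a pose let the fingers close, or fill a call up. It gives the time, the measured TCP pose, the force and the opening at its end, in the units of the state.
- r.sense(): the state, without advancing time (a new reading comes with each control period).
- r.grab_frame(name): name is "scene" or "top"; returns a dict with "frame" (400x640x3 uint8, red, green, blue), "depth" (400x640 float32, m along the optical axis (not along the pixel's ray), 0 where there is no reading), "fx", "fy", "cx", "cy" (pixels), "R" (3x3) and "t" (3): a world point X has camera coordinates R X + t. Camera axes: x right, y down, z forward; pixel columns grow to the right and rows downward; lengths in m; the calibration is good to about 2 mm. A picture is of the moment at which its call begins.
- r.job_done(): hands the job in, once; it reports no verdict.
The state is a dict: "time_s": time; "q": joint angles; "joint_vel": joint speeds; "joint_torque": joint torques, N m; "ee_pos": TCP position; "tool_rot": TCP orientation; "force": force on the tool from outside, world axes, zero at the start; "torque": the same for the moment, N m; "grip_width": finger opening in m.
Only numpy, scipy, OpenCV 4.12 (cv2) and the standard library are available. Lean on these libraries where they do the work, as an engineer would, in place of code of your own. Each camera call takes 0.05 s, during which the arm holds its last target. There are 200 camera calls.

## Task

Post the spent block battery into the blue battery box: press the yellow self-closing flap down with one finger on its orange plate and, while holding it open, push the battery along the grey chute with the other finger until it drops in. Only push the battery, never pick it up; then let the flap swing fully shut, with the battery inside and the other things on the desk left alone.

Things in the scene. Friction and masses are not known exactly. Their poses are not given: they have to be found in the camera images.
- bin: Blue battery box fixed to the desk. Origin on the desk; x runs along the chute to its open end, y to the left, z up. In this frame (mm, 'box frame') the 6 mm walls reach from x = -125 to 118, y = -103 to 90, z = 0 to 115; the inner floor is at z = 6. On top, from left to right: flap strip with orange press plate, grey chute, fixed blue cover; beyond the chute's edge the flap's trapdoor.
- chute_edge (a point): Middle of the grey chute's open edge, on its deck: box frame x = 30, y = -5, z = 115 mm; axes as the box's. The chute is level, runs from x = -119 to this edge, and is 44 mm wide between guides 8 mm high and 4 mm thick (y = 17..21 and -31..-27). Beyond the edge lies the trapdoor, flush with the deck: x = 33 to 109, y = -25 to 78.
- flap (a joint): Angle of the yellow flap, rad: 0 shut (flush), up to 0.95 open: it turns about the flap_hinge line and its right side swings DOWN into the box. A spring shuts it: about 0.13 N m at 0, 0.23 N m at 0.8 rad, so 4 to 9 N at the press plate. The flap is L-shaped: a 44 mm wide strip left of the chute along its whole length, and the 103 mm wide trapdoor beyond the chute's edge.
- press_plate (a point): Top centre of the orange press plate, a solid bar 30 mm above the flap strip; shut: box frame x = -22.5, y = 55, z = 145 mm. 185 mm long (x = -115 to 70), 46 mm wide (y = 32 to 78), beside the chute; a finger may slide along it. A finger pressing at box y = 45 to 50 has the flap 0.6 to 0.8 rad open when its tip is 4 to 10 mm above the deck; another 50 to 56 mm to its right is then in the chute.
- battery: Spent 9 V block battery, black with a copper end, lying flat in the chute, copper end 12 to 40 mm short of the chute's edge; 48 mm (x) by 26 mm (y) by 17 mm high, about 45 g. Origin: centre of its underside; x along its length to the copper end. To be pushed from behind along the chute. Not to be raised.
- stamp: Self-inking hand stamp with red knob, 40 by 62 mm, 87 mm high, standing on the desk left of the box; leave alone. Origin: centre of the underside.
- mouse: Black computer mouse, 105 by 60 mm, 33 mm high, on the desk right of the box; leave alone. Origin: centre of the underside.
- calculator: Black pocket calculator, 145 by 78 mm, 12 mm high, flat on the desk right of the box; leave alone. Origin: centre of the underside.
- pen_cup: Empty steel pen cup, 76 mm across, 90 mm high, standing on the desk left of the box; leave alone. Origin: centre of the underside.
- flap_hinge (a point): Point on the flap's hinge line, along the left wall: box frame x = 0, y = 80, z = 115 mm; axes as the box's, the hinge line runs along x.
- flap_lip (a point): Top middle of the yellow lip, 46 mm long and 12 mm high, that stands on the trapdoor and bars the chute's end while the flap is shut (then at box frame x = 35, y = -2, z = 127 mm). It turns down with the flap and is clear of the battery from 0.35 rad on; with the flap open beyond 0.55 rad the battery slides off the smooth trapdoor to the right into the box. Axes: the flap's.
Things that resemble listed ones, but are neither listed nor needed, are in the scene too. There is more than one size of the battery; the job needs the middle-sized.

How it is judged:
By the outcome, as a careful person would: the job done as asked, in the order asked, and still so for the second after the job is handed in, with the robot touching nothing.
It also fails if it takes over 38 s, if anything falls off the work surface, if the arm or the gripper's body presses on something with over 40 N, if the wrist force passes 120 N, or if a joint passes its speed limit or range.

## Working session

There is one attempt and no reset: what is moved stays moved. The work goes in short steps, Python scripts to look and compute and a tool call to move; the robot and the scene stay as the last step left them, time stands still between calls to the robot, and variables do not carry over. Pictures are saved under pics/ and viewed, about 8 in all and at most 12, crops included, and the job is handed in when it is done.

Besides the shell and the picture viewer there is one more tool, called after "Emit:" in YAML: its name, and indented under it one key for each argument. arm_command: Moves the arm, as the interface text tells. Scaled input: -1 to 1 covers 0.12 m each way for a shift and pi rad each way for a turn. Its arguments: {"type":"object","properties":{"deltas":{"type":"string"},"grip_force":{"type":"number"}},"required":["deltas"]}

```bash
mkdir -p pics
python3 - <<'E'
from workcell import r
import cv2,numpy as np
s=r.sense(); print({k:np.round(v,3).tolist() for k,v in s.items()})
a=[]
for n in("scene","top"):
    f=r.grab_frame(n); np.savez(n+"0.npz",**f)
    cv2.imwrite(f"pics/{n}0.png",f["frame"][...,::-1]); print(n,f["fx"],f["cx"],f["cy"],np.round(f["R"],3).tolist(),np.round(f["t"],3))
E
```

```text
{'time_s': 0.0, 'q': [-1.308, 0.334, 0.04, 1.466, -0.013, 1.343, -0.058], 'joint_vel': [0.001, 0.0, -0.001, -0.001, 0.0, 0.002, 0.0], 'joint_torque': [0.001, -65.857, 1.366, -40.554, 0.017, 0.012, 0.0], 'ee_pos': [0.23, 0.607, 0.241], 'tool_rot': [0.18, 0.984, -0.001, -0.0], 'force': [0.691, 0.229, 0.025], 'torque': [-0.045, -0.05, 0.035], 'grip_width': 0.085}
scene 388.4747982301116 320.7784581230331 199.90879459214952 [[-0.449, 0.894, 0.01], [0.774, 0.394, -0.496], [-0.447, -0.215, -0.868]] [ 0.239 -0.45   1.136]
top 424.035135279421 319.2263409310549 197.93662885204316 [[-0.008, -1.0, -0.029], [-0.997, 0.01, -0.082], [0.082, 0.028, -0.996]] [0.06  0.625 1.065]
```

View pics/top0.png

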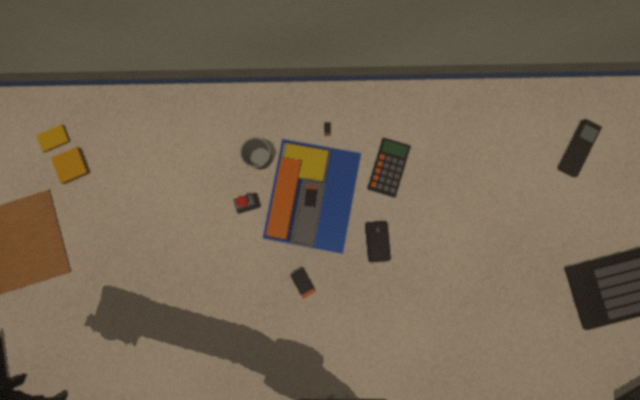

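View pics/scene0.png

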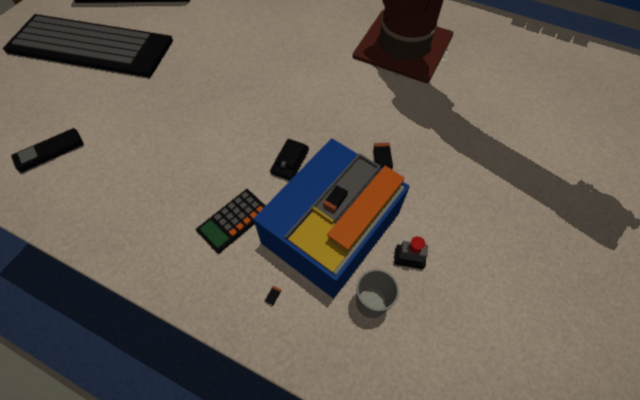

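Top view: box centred near (310,197), with its chute running up the image to the yellow trapdoor (305,162) and the orange plate on the left (284,198). There are three battery-like blocks: tiny at (327,128) on the desk, large at (303,282) on the desk, and one in the chute at (311,197). The one in the chute fits the description by both place and size. I'll measure it and confirm it in a crop.

```bash
cat > h.py <<'E'
import numpy as np,cv2
def ray(f,uv,z):
    R,t=f["R"],f["t"]; uv=np.atleast_2d(uv).astype(float)
    d=np.c_[(uv[:,0]-f["cx"])/f["fx"],(uv[:,1]-f["cy"])/f["fy"],np.ones(len(uv))]@R
    c=-R.T@t
    return c+d*((z-c[2])/d[:,2])[:,None]
def cloud(f):
    v,u=np.mgrid[:400,:640]; D=f["depth"]
    P=np.stack([(u-f["cx"])/f["fx"]*D,(v-f["cy"])/f["fy"]*D,D],-1)
    return (P-f["t"])@f["R"]
def proj(f,X):
    c=np.atleast_2d(X)@f["R"].T+f["t"]; return np.c_[c[:,0]/c[:,2]*f["fx"]+f["cx"],c[:,1]/c[:,2]*f["fy"]+f["cy"]]
E
python3 - <<'E'
from h import *
for n in("top","scene"):
    f=dict(np.load(n+"0.npz")); hsv=cv2.cvtColor(f["frame"],cv2.COLOR_RGB2HSV); P=cloud(f)
    near=(np.hypot(P[...,0]-.62,P[...,1]-.0)<.3)&(f["depth"]>0)
    H,S,V=[hsv[...,i].astype(int) for i in range(3)]
    def big(m,z,nm):
        m=cv2.morphologyEx(m.astype(np.uint8),cv2.MORPH_OPEN,np.ones((3,3)))
        k,l,st,c=cv2.connectedComponentsWithStats(m); i=1+st[1:,4].argmax(); 
        cs=cv2.findContours((l==i).astype(np.uint8),0,1)[0][0][:,0]
        W=ray(f,cs,z); r=cv2.minAreaRect((W[:,:2]*1000).astype(np.float32))
        print(n,nm,st[i],"z",np.round(np.median(P[l==i][:,2]),4),"rect",np.round(r[0],1),np.round(r[1],1),round(r[2],2)); return l==i
    o=big((H>=5)&(H<17)&(S>170)&(V>90)&(P[...,2]>.12),.145,"orange")
    y=big((H>=20)&(H<35)&(S>150)&(V>70)&(P[...,2]>.08),.115,"yellow")
    b=big((P[...,2]>.104)&(P[...,2]<.2)&(P[...,0]<.95)&(P[...,0]>.3)&(abs(P[...,1])<.3),.117,"boxtop")
    
    if n=="top": c=f["frame"][130:262,250:375]
    else: c=f["frame"][130:300,250:420]
    cv2.imwrite(f"pics/c_{n}.png",cv2.resize(c[...,::-1],None,fx=4 if n=="top" else 3,fy=4 if n=="top" else 3,interpolation=cv2.INTER_CUBIC))
a=cv2.imread("pics/c_top.png");b=cv2.imread("pics/c_scene.png");b=cv2.resize(b,(300,300));
cv2.imwrite("pics/crop.png",cv2.hconcat([a,cv2.copyMakeBorder(b,0,a.shape[0]-300,0,0,0)]))
E
```

```text
top orange [ 268  158   33   80 1512] z 0.145 rect [618.3 133.7] [ 44.6 182.7] 78.54
top yellow [285 144  43  37 989] z 0.115 rect [704.3  87.6] [100.6  74.3] 78.81
top boxtop [ 263  139   98  114 7753] z 0.1158 rect [625.8  69.7] [192.6 242.5] 78.9
scene orange [ 328  166   76   83 2290] z 0.1458 rect [616.7 134.2] [ 47.  185.9] 78.89
scene yellow [ 289  208   57   63 1752] z 0.1158 rect [700.   86.8] [102.5  81.8] 78.82
scene boxtop [  253   138   156   143 11586] z 0.1165 rect [620.7  71.2] [194.8 256.2] 78.94
```

View pics/crop.png

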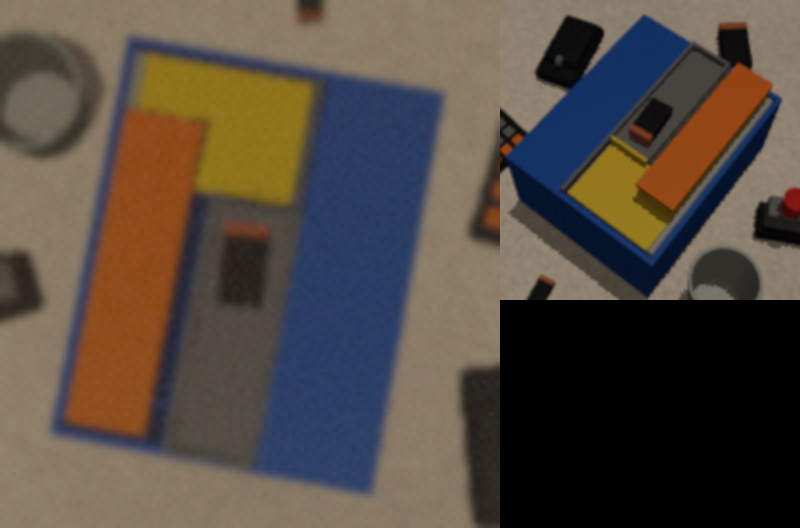

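The crop shows the middle-sized black battery with its copper end towards the trapdoor, lying in the grey chute. The tiny one (310,8 in the crop) and the large one are both on the desk, so the chute one is the target. Box yaw ≈ -11.1°, origin ≈ (630, 75.5) mm. Next I'll locate the battery in the box frame and work out the approach.

```bash
cat >> h.py <<'E'
from scipy.spatial.transform import Rotation as Ro
YAW=np.radians(-11.1); O=np.array([.630,.0755,0]); B=Ro.from_euler("z",YAW)
def tobox(X): return B.inv().apply(np.atleast_2d(X)-O)
def toworld(p): return O+B.apply(p)
def plan(s,p):  # p: TCP target in box frame, m
    R=Ro.from_quat(s["tool_rot"]); G=B*Ro.from_matrix(np.diag([-1.,1,-1]))
    print("t=%.2f box TCP"%s["time_s"],np.round(tobox(s["ee_pos"])*1000,1),"F",np.round(s["force"],1),"w",np.round(s["grip_width"]*1000,1))
    print("shift/0.12:",np.round(R.inv().apply(toworld(p)-s["ee_pos"])/.12,3),"turn/pi:",np.round((R.inv()*G).as_rotvec()/np.pi,4))
E
python3 - <<'E'
from h import *
from workcell import r
for n in("top","scene"):
    f=dict(np.load(n+"0.npz")); V=f["frame"].max(-1).astype(int); hsv=cv2.cvtColor(f["frame"],cv2.COLOR_RGB2HSV)
    v,u=np.mgrid[:400,:640]; X=tobox(ray(f,np.c_[u.ravel(),v.ravel()],.132)).reshape(400,640,3)*1000
    inch=(X[...,0]>-110)&(X[...,0]<45)&(X[...,1]>-26)&(X[...,1]<18)
    cop=inch&(hsv[...,0]<12)&(hsv[...,1]>120)&(V>50)&(X[...,0]<32); blk=inch&(V<48)
    for nm,m in(("cop",cop),("blk",blk)):
        m=cv2.morphologyEx(m.astype(np.uint8),cv2.MORPH_OPEN,np.ones((2,2)))>0
        if m.any(): print(n,nm,m.sum(),"x",np.round(np.percentile(X[m][:,0],[1,50,99]),1),"y",np.round(np.percentile(X[m][:,1],[1,50,99]),1))
    P=tobox(cloud(f).reshape(-1,3)).reshape(400,640,3)*1000
    m=inch&(P[...,2]>125)&(P[...,2]<140)&(abs(P[...,1]+5)<21)
    print(n,"depth",m.sum(),np.round(np.percentile(P[m],[2,50,98],axis=0),1).tolist())
plan(r.sense(),np.array([-.08,.018,.215]))
E
```

```text
top cop 37 x [ 6.  10.4 15.1] y [-17.   -6.6   4.7]
top blk 132 x [-30.2 -12.8   3.7] y [-18.5  -7.9   2.7]
top depth 260 [[-30.0, -18.9, 126.1], [-4.6, -4.7, 131.7], [36.9, 8.9, 135.2]]
scene cop 80 x [ 7.4 13.2 19.6] y [-12.4   1.2  13.5]
scene blk 290 x [-30.8 -11.4  22.9] y [-17.6  -0.3  14.7]
scene depth 397 [[-30.8, -19.3, 125.8], [-2.3, -4.1, 132.4], [34.8, 9.2, 134.9]]
t=0.10 box TCP [[-495.   445.1  241.5]] F [-0.1 -0.3 -0.2] w 85.2
shift/0.12: [-4.005 -2.93   0.226] turn/pi: [-0.0005 -0.     -0.0535]
```

Emit:
arm_command:
  deltas: "-0.26 -0.1 -0.073 0 0 0 0; -0.26 -0.2 -0.146 0 0 0 0; -0.26 -0.3 -0.22 0 0 0 0; -0.26 -0.4 -0.293 0 0 0 0; -0.26 -0.5 -0.366 0 0 0 0; -0.26 -0.6 -0.44 0 0 0 0; -0.26 -0.7 -0.51 0 0 0 0; -0.26 -0.8 -0.586 0 0 0 0; -0.26 -0.9 -0.66 0 0 0 0; -0.26 -1 -0.73 0 0 0 0"
  grip_force: 60

```text
time_s: 0.93
ee_pos: [0.3121, 0.4821, 0.2424]
tool_rot: [0.18, 0.984, 0.0, -0.0]
force: [-0.0, 0.2, 0.3]
grip_width: 0.0318
```

Emit:
arm_command:
  deltas: "-0.26 -0.1 -0.073 0 0 0 0; -0.26 -0.2 -0.146 0 0 0 0; -0.26 -0.3 -0.22 0 0 0 0; -0.26 -0.4 -0.293 0 0 0 0; -0.26 -0.5 -0.366 0 0 0 0; -0.26 -0.6 -0.44 0 0 0 0; -0.26 -0.7 -0.51 0 0 0 0; -0.26 -0.8 -0.586 0 0 0 0; -0.26 -0.9 -0.66 0 0 0 0; -0.26 -1 -0.73 0 0 0 0"

```text
time_s: 1.77
ee_pos: [0.3932, 0.3577, 0.2423]
tool_rot: [0.18, 0.984, 0.0, 0.0]
force: [0.5, -0.3, -0.3]
grip_width: 0.0317
```

Emit:
arm_command:
  deltas: "-0.26 -0.1 -0.073 0 0 0 0; -0.26 -0.2 -0.146 0 0 0 0; -0.26 -0.3 -0.22 0 0 0 0; -0.26 -0.4 -0.293 0 0 0 0; -0.26 -0.5 -0.366 0 0 0 0; -0.26 -0.6 -0.44 0 0 0 0; -0.26 -0.7 -0.51 0 0 0 0; -0.26 -0.8 -0.586 0 0 0 0; -0.26 -0.9 -0.66 0 0 0 0; -0.26 -1 -0.73 0 0 0 0"

```text
time_s: 2.6
ee_pos: [0.4742, 0.2332, 0.2424]
tool_rot: [0.18, 0.984, 0.0, 0.0]
force: [1.2, 0.5, -0.1]
grip_width: 0.0315
```

Emit:
arm_command:
  deltas: "-0.26 -0.1 -0.073 0 0 0 -0.01; -0.26 -0.2 -0.146 0 0 0 -0.02; -0.26 -0.3 -0.22 0 0 0 -0.03; -0.26 -0.4 -0.293 0 0 0 -0.04; -0.26 -0.5 -0.366 0 0 0 -0.0535; -0.26 -0.6 -0.44 0 0 0 -0.0535; -0.26 -0.75 -0.55 0 0 0 -0.0535; -0.26 -0.9 -0.66 0 0 0 -0.0535; -0.26 -1 -0.73 0 0 0 -0.0535; -0.26 -1 -0.73 0 0 0 -0.0535"

```text
time_s: 3.43
ee_pos: [0.5563, 0.1059, 0.2424]
tool_rot: [0.099, 0.995, -0.001, 0.0]
force: [-1.0, -0.8, 0.4]
grip_width: 0.0314
```

Run:
```python
from h import *
from workcell import r
plan(r.sense(),np.array([-.07,.017,.19]))
for n in("top","scene"):
    f=r.grab_frame(n); np.savez(n+"1.npz",**f)
    p=proj(f,toworld([-.06,.017,.15]))[0].astype(int); c=f["frame"][max(0,p[1]-85):p[1]+85,p[0]-95:p[0]+95]
    cv2.imwrite(f"pics/{n}1.png",cv2.resize(c[...,::-1],(560,501),interpolation=cv2.INTER_CUBIC)); print(n,p)
```

```text
t=3.43 box TCP [[-78.2  15.6 242.4]] F [-1.  -0.8  0.4] w 31.4
shift/0.12: [-0.068  0.012  0.436] turn/pi: [-0.0004  0.0003 -0.0015]
top [296 216]
scene [361 179]
```

View pics/scene1.png

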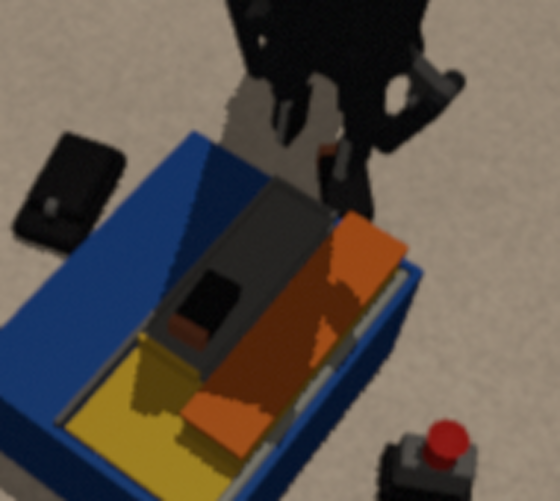

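The scene crop shows the two fingertips above the chute's rear, left finger near (360,213) and right near (287,140), and the battery still in place at (205,305). I'll descend towards the plate.

Emit:
arm_command:
  deltas: "-0.26 -0.03 0.012 0.1 0 0 0; -0.26 -0.068 0.012 0.2 0 0 0; -0.26 -0.068 0.012 0.3 0 0 0; -0.26 -0.068 0.012 0.4 0 0 0; -0.26 -0.068 0.012 0.5 0 0 0; -0.26 -0.068 0.012 0.58 0 0 0; -0.26 -0.068 0.012 0.62 0 0 0; -0.26 -0.068 0.012 0.65 0 0 0; -0.26 -0.068 0.012 0.65 0 0 0; -0.26 -0.068 0.012 0.65 0 0 0"

```text
time_s: 4.37
ee_pos: [0.5634, 0.1101, 0.1646]
tool_rot: [0.097, 0.995, 0.0, 0.0]
force: [-0.1, -0.3, -0.4]
grip_width: 0.0315
```

Emit:
arm_command:
  deltas: "-0.26 0 0 0.008 0 0 0; -0.26 0 0 0.016 0 0 0; -0.26 0 0 0.024 0 0 0; -0.26 0 0 0.032 0 0 0; -0.26 0 0 0.04 0 0 0; -0.26 0 0 0.048 0 0 0; -0.26 0 0 0.056 0 0 0; -0.26 0 0 0.064 0 0 0; -0.26 0 0 0.07 0 0 0; -0.26 0 0 0.07 0 0 0"

```text
time_s: 5.2
ee_pos: [0.5631, 0.1101, 0.1557]
tool_rot: [0.097, 0.995, -0.0, -0.0]
force: [0.2, -0.2, -0.3]
grip_width: 0.0315
```

```bash
cat > look.py <<'E'
import sys
from h import *
from workcell import r
k=sys.argv[1]; s=r.sense(); plan(s,np.array([-.07,.017,.135]))
f=r.grab_frame("scene"); np.savez(f"scene{k}.npz",**f)
p=proj(f,toworld([-.03,.01,.13]))[0].astype(int); c=f["frame"][p[1]-75:p[1]+75,p[0]-90:p[0]+90]
print("crop origin",p-[90,75]); c=cv2.convertScaleAbs(c,alpha=1.6,beta=10)
cv2.imwrite(f"pics/s{k}.png",cv2.resize(c[...,::-1],None,fx=4,fy=3.9,interpolation=cv2.INTER_CUBIC))
P=tobox(cloud(f).reshape(-1,3)).reshape(400,640,3)*1000
hsv=cv2.cvtColor(f["frame"],cv2.COLOR_RGB2HSV)
m=(hsv[...,0]>=4)&(hsv[...,0]<17)&(hsv[...,1]>150)&(f["frame"].max(-1)>50)&(P[...,2]>90)&(P[...,1]>22)&(P[...,1]<82)&(abs(P[...,0])<115)
Q=P[m]; A=np.c_[Q[:,:2],np.ones(len(Q))]
for _ in range(4):
    co=np.linalg.lstsq(A,Q[:,2],rcond=None)[0]; e=abs(A@co-Q[:,2]); A,Q=A[e<4],Q[e<4]
print("plate n",len(Q),"flap angle est",round(float(np.arctan(co[1])),3))
E
python3 look.py 2
```

```text
t=5.20 box TCP [[-72.3  21.1 155.7]] F [ 0.2 -0.2 -0.3] w 31.5
shift/0.12: [-0.019 -0.034  0.173] turn/pi: [-0.0001 -0.0001 -0.    ]
crop origin [258 118]
plate n 2006 flap angle est -0.007
```

Emit:
arm_command:
  deltas: "-0.26 -0.02 -0.034 0 0 0 0; -0.26 -0.02 -0.034 0 0 0 0; -0.26 -0.02 -0.034 0.008 0 0 0; -0.26 -0.02 -0.034 0.016 0 0 0; -0.26 -0.02 -0.034 0.024 0 0 0; -0.26 -0.02 -0.034 0.032 0 0 0; -0.26 -0.02 -0.034 0.04 0 0 0; -0.26 -0.02 -0.034 0.05 0 0 0; -0.26 -0.02 -0.034 0.06 0 0 0; -0.26 -0.02 -0.034 0.06 0 0 0"

```text
time_s: 6.08
ee_pos: [0.5649, 0.1053, 0.1486]
tool_rot: [0.097, 0.995, -0.0, 0.0]
force: [0.5, -3.2, 4.6]
grip_width: 0.0314
```

```bash
python3 look.py 3
```

```text
t=6.08 box TCP [[-69.6  16.7 148.6]] F [ 0.5 -3.2  4.6] w 31.4
shift/0.12: [0.003 0.002 0.113] turn/pi: [-0.0001  0.0001 -0.0001]
crop origin [258 118]
plate n 1776 flap angle est 0.175
```

View pics/s3.png

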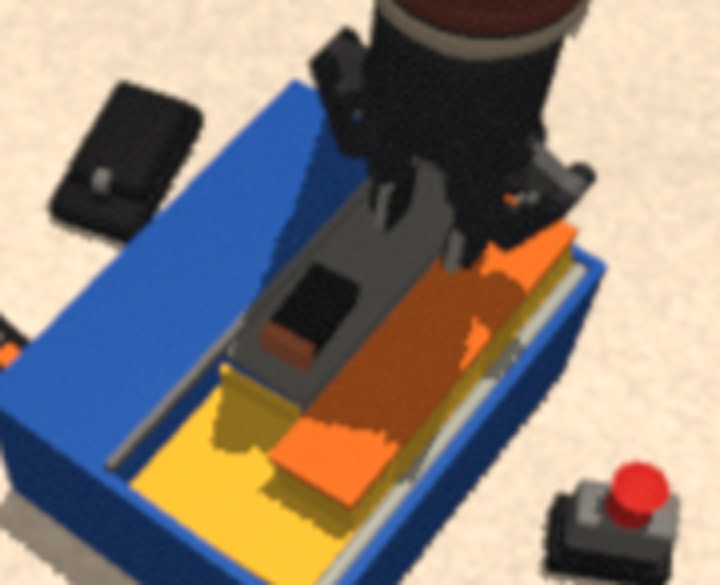

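The crop shows the left finger on the orange plate (455,255), the right finger over the chute (385,215) behind the battery (310,310), and the flap just starting to open. I'll press it to about 0.75 rad.

Emit:
arm_command:
  deltas: "-0.26 0 0 0.015 0 0 0; -0.26 0 0 0.03 0 0 0; -0.26 0 0 0.045 0 0 0; -0.26 0 0 0.06 0 0 0; -0.26 0 0 0.075 0 0 0; -0.26 0 0 0.09 0 0 0; -0.26 0 0 0.105 0 0 0; -0.26 0 0 0.12 0 0 0; -0.26 0 0 0.13 0 0 0; -0.26 0 0 0.13 0 0 0"

```text
time_s: 6.97
ee_pos: [0.5645, 0.1033, 0.1327]
tool_rot: [0.098, 0.995, -0.001, -0.0]
force: [-1.8, -8.4, 6.1]
grip_width: 0.0315
```

```bash
python3 look.py 4
```

```text
t=6.97 box TCP [[-69.6  14.7 132.7]] F [-1.8 -8.4  6.1] w 31.5
shift/0.12: [ 0.003  0.019 -0.019] turn/pi: [-0.0009 -0.0002 -0.0006]
crop origin [258 118]
plate n 39 flap angle est 0.554
```

View pics/s4.png

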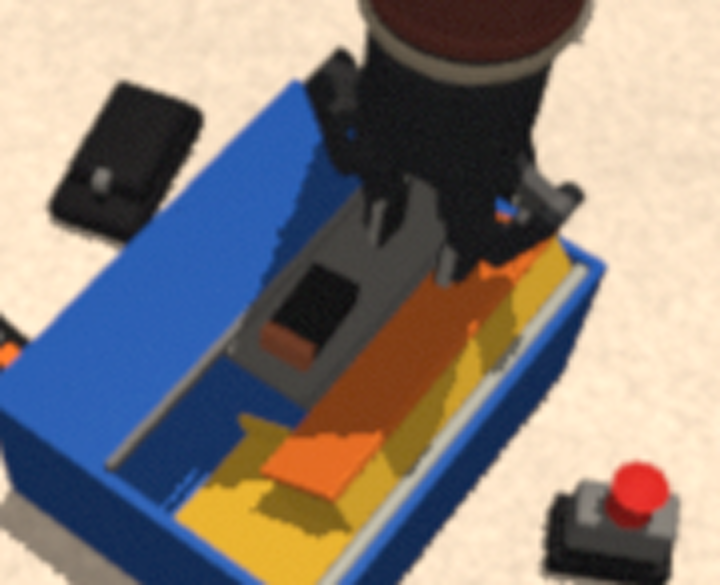

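The flap is well open: the trapdoor has swung down, its lip (265,425) is clear of the chute end, and the battery (315,305) has not moved. By contact geometry the angle is about 0.7 rad. Now I'll push.

Emit:
arm_command:
  deltas: "-0.26 -0.04 0.01 0.01 0 0 0; -0.26 -0.09 0.015 0.015 0 0 0; -0.26 -0.14 0.015 0.015 0 0 0; -0.26 -0.19 0.015 0.015 0 0 0; -0.26 -0.24 0.015 0.015 0 0 0; -0.26 -0.29 0.015 0.015 0 0 0; -0.26 -0.34 0.015 0.015 0 0 0; -0.26 -0.39 0.015 0.015 0 0 0; -0.26 -0.43 0.015 0.015 0 0 0; -0.26 -0.45 0.015 0.015 0 0 0"

```text
time_s: 7.85
ee_pos: [0.6177, 0.0963, 0.1309]
tool_rot: [0.097, 0.995, -0.001, -0.001]
force: [-4.4, -4.0, 4.9]
grip_width: 0.0316
```

```bash
python3 look.py 5
```

```text
t=7.85 box TCP [[-16.1  18.1 130.9]] F [-4.4 -4.   4.9] w 31.6
shift/0.12: [ 0.449 -0.009 -0.033] turn/pi: [-0.0004 -0.0006 -0.0001]
crop origin [258 118]
plate n 0 flap angle est 0.0
```

View pics/s5.png

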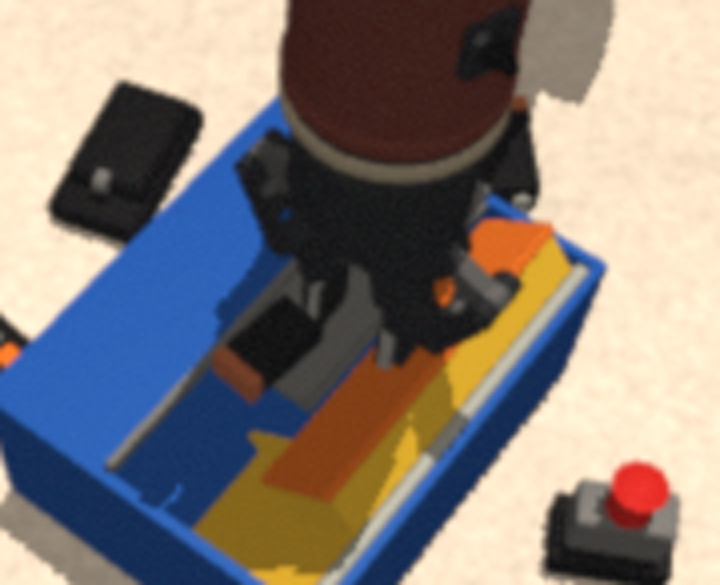

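The battery (265,350) slides along the chute and its copper end (240,375) is past the edge. The flap stays well open, so I'll keep pushing.

Emit:
arm_command:
  deltas: "-0.26 -0.04 -0.008 0 0 0 0; -0.26 -0.08 -0.008 0 0 0 0; -0.26 -0.12 -0.008 0 0 0 0; -0.26 -0.16 -0.008 0 0 0 0; -0.26 -0.2 -0.008 0 0 0 0; -0.26 -0.24 -0.008 0 0 0 0; -0.26 -0.28 -0.008 0 0 0 0; -0.26 -0.32 -0.008 0 0 0 0; -0.26 -0.36 -0.008 0 0 0 0; -0.26 -0.36 -0.008 0 0 0 0"

```text
time_s: 8.73
ee_pos: [0.6606, 0.0872, 0.1311]
tool_rot: [0.097, 0.995, -0.0, -0.0]
force: [-1.2, -4.2, 5.7]
grip_width: 0.0317
```

```bash
python3 look.py 6
```

```text
t=8.73 box TCP [[ 27.8  17.3 131.1]] F [-1.2 -4.2  5.7] w 31.7
shift/0.12: [ 0.815 -0.003 -0.032] turn/pi: [-0.0002 -0.0002 -0.0002]
crop origin [258 118]
plate n 193 flap angle est 0.39
```

View pics/s6.png

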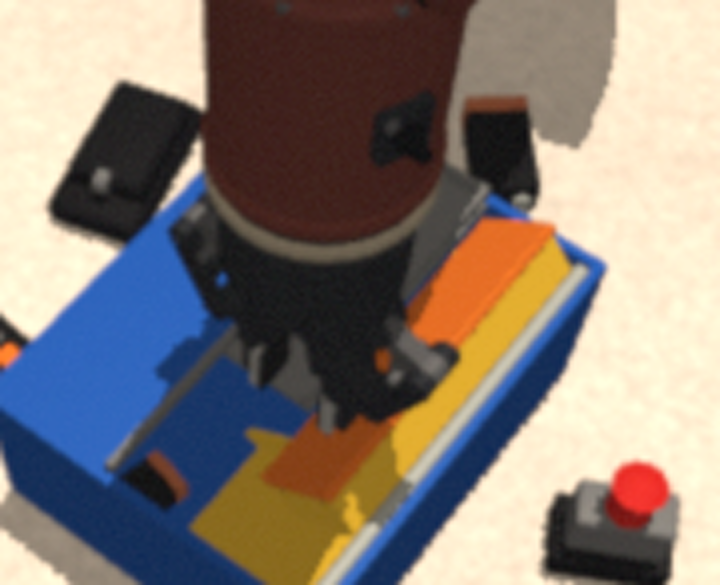

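The battery has dropped into the box, seen at (155,478) with its copper end at (165,470). I'll check its depth before releasing the flap.

Run:
```python
from h import *
from workcell import r
f=r.grab_frame("scene");P=tobox(cloud(f).reshape(-1,3)).reshape(400,640,3)*1000
for v in(233,236,239,242,245):
  print([ (u,np.round(P[v,u]).astype(int).tolist(),f["frame"][v,u].tolist()) for u in(290,295,300,304)])
```

```text
[(290, [97, -27, 119], [35, 35, 36]), (295, [55, -58, 7], [18, 28, 56]), (300, [49, -49, 8], [10, 28, 58]), (304, [43, -43, 7], [11, 28, 59])]
[(290, [66, -62, 5], [10, 27, 56]), (295, [65, -48, 22], [40, 19, 11]), (300, [54, -45, 8], [40, 31, 44]), (304, [48, -39, 6], [9, 27, 58])]
[(290, [77, -52, 23], [8, 8, 15]), (295, [71, -44, 23], [8, 8, 8]), (300, [65, -35, 24], [66, 34, 19]), (304, [55, -33, 9], [14, 29, 58])]
[(290, [110, -17, 117], [4, 15, 33]), (295, [76, -40, 22], [6, 5, 4]), (300, [69, -32, 22], [39, 21, 13]), (304, [63, -26, 19], [48, 31, 33])]
[(290, [114, -14, 114], [9, 27, 57]), (295, [82, -34, 25], [6, 9, 19]), (300, [74, -28, 20], [10, 9, 9]), (304, [65, -25, 8], [35, 28, 43])]
```

It lies flat on the inner floor (top at z≈23 mm). I'll slide back along the plate, lift slowly so the flap follows shut, then clear away.

Emit:
arm_command:
  deltas: "-0.26 0.05 0 0 0 0 0; -0.26 0.1 0 0 0 0 0; -0.26 0.15 0 0 0 0 0; -0.26 0.2 0 0 0 0 0; -0.26 0.25 0 0 0 0 0; -0.26 0.3 0 0 0 0 0; -0.26 0.35 0 0 0 0 0; -0.26 0.4 0 0 0 0 0; -0.26 0.45 0 0 0 0 0; -0.26 0.45 0 0 0 0 0"

```text
time_s: 9.67
ee_pos: [0.6073, 0.0977, 0.1318]
tool_rot: [0.097, 0.995, -0.0, 0.001]
force: [-0.9, -5.2, 6.0]
grip_width: 0.0313
```

Emit:
arm_command:
  deltas: "-0.26 0 0 -0.02 0 0 0; -0.26 0 0 -0.04 0 0 0; -0.26 0 0 -0.06 0 0 0; -0.26 0 0 -0.08 0 0 0; -0.26 0 0 -0.1 0 0 0; -0.26 0 0 -0.12 0 0 0; -0.26 0 0 -0.14 0 0 0; -0.26 0 0 -0.16 0 0 0; -0.26 0 0 -0.19 0 0 0; -0.26 0 0 -0.22 0 0 0"

```text
time_s: 10.5
ee_pos: [0.6071, 0.0982, 0.1577]
tool_rot: [0.097, 0.995, -0.0, -0.0]
force: [-0.2, 0.3, -0.7]
grip_width: 0.0319
```

Emit:
arm_command:
  deltas: "-0.26 0 0 -0.05 0 0 0; -0.26 0 0 -0.1 0 0 0; -0.26 0 0 -0.2 0 0 0; -0.26 0 0 -0.3 0 0 0; -0.26 0 0 -0.4 0 0 0; -0.26 0 0 -0.5 0 0 0; -0.26 0 0 -0.6 0 0 0; -0.26 0 0 -0.7 0 0 0; -0.26 0 0 -0.8 0 0 0; -0.26 0 0 -0.8 0 0 0"

```text
time_s: 11.33
ee_pos: [0.6085, 0.0982, 0.2569]
tool_rot: [0.097, 0.995, 0.001, 0.002]
force: [-0.9, 0.1, -0.4]
grip_width: 0.0319
```

Emit:
arm_command:
  deltas: "-0.26 0.1 0 0 0 0 0; -0.26 0.2 0 0 0 0 0; -0.26 0.3 0 0 0 0 0; -0.26 0.4 0 0 0 0 0; -0.26 0.5 0 0 0 0 0; -0.26 0.6 0 0 0 0 0; -0.26 0.7 0 0 0 0 0; -0.26 0.8 0 0 0 0 0; -0.26 0.85 0 0 0 0 0; -0.26 0.85 0 0 0 0 0"

```text
time_s: 12.17
ee_pos: [0.5064, 0.1182, 0.2537]
tool_rot: [0.096, 0.995, 0.0, -0.0]
force: [1.6, -0.6, 0.2]
grip_width: 0.0314
```

```bash
python3 look.py 7
python3 - <<'E'
from workcell import r
import cv2
cv2.imwrite("pics/top7.png",r.grab_frame("top")["frame"][80:320,180:460,::-1].repeat(2,0).repeat(2,1))
E
```

```text
t=12.17 box TCP [[-129.5   18.1  253.7]] F [ 1.6 -0.6  0.2] w 31.4
shift/0.12: [-0.497 -0.01   0.989] turn/pi: [ 0.0001 -0.0002  0.0003]
crop origin [258 118]
plate n 2242 flap angle est -0.005
```

View pics/s7.png

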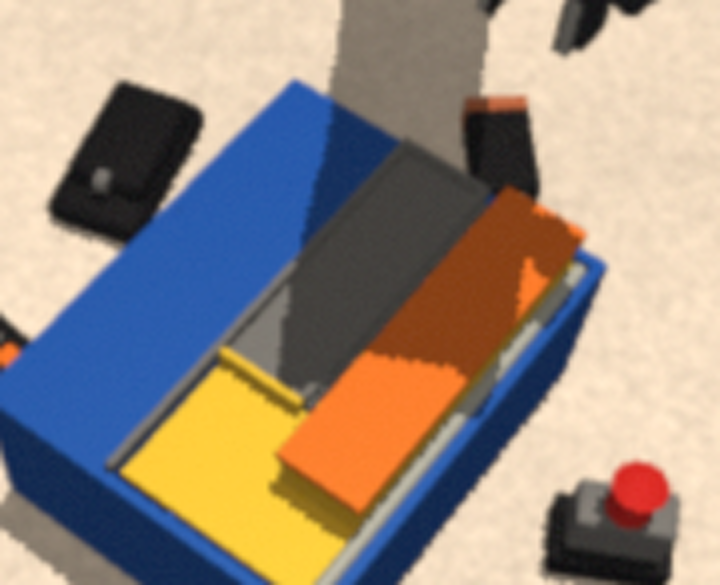

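View pics/top7.png

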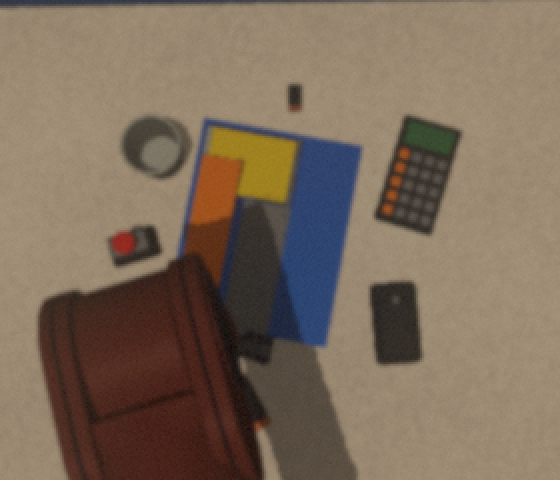

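The flap is shut (angle ≈ 0), the lip stands at the chute end (260,380), the chute is empty, and the other objects haven't moved. The gripper is clear of everything, so I'm handing in.

```bash
python3 -c "
from workcell import r
print(r.job_done())"
```

```text
the job is handed in; nothing more can be done
None
```

The middle-sized battery is in the blue box, the flap is shut, and I handed the job in at about 12.2 s of robot time. I pressed the flap open with the left finger on the orange plate. While holding it there, I pushed the battery along the chute with the right finger until it dropped in, then slid back and lifted slowly so the flap swung shut.

**Last checks:**
- **Battery:** it lay flat on the inner floor before I released the flap, with its top at z ≈ 23 mm. After the flap closed, the chute was empty.
- **Flap:** measured at -0.005 rad, so shut within the measurement error, with the lip back in place at the chute's end.
- **Other objects:** the stamp, cup, mouse, calculator and the other two batteries looked unmoved, and I never touched them. The arm partly hid the large battery in the last top view, but the scene view showed it in place.
- **Forces:** the wrist readings stayed at about 11 N or less, and the gripper was clear of everything at hand-in.

**Check that disagreed:** while the flap was open, the camera angle estimate was not usable because too little of the plate was visible (0.55, no reading, then 0.39 rad). I relied on the contact geometry (about 0.7 rad or more) and on seeing the battery drop.

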